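# Stow two microphone cases on the sloping stand

## Robot

A 6-joint arm with a two-finger parallel gripper is mounted at the origin on the work surface. World frame = base frame: x ahead of the robot, y to its left, z up, the work surface at z = 0. Lengths are in m, angles in degrees, forces in N, time in s.
With the tool pointing down it reaches from about 0.4 to 0.825 m from the base axis. Payload 7 kg.
Tool frame: the origin (TCP) lies midway between the tips of the shut fingers; the grasp point (between the pads) lies 19 mm behind it (ctrl.grasp_offset is the distance from the TCP to the grasp point, in m); z points along the fingers, x is the direction in which the jaws open and shut, and the axes are right-handed (so a half turn about z gives the same grasp; the last joint's range is limited). The gripper opens to 88 mm and grips with 3 to 60 N. Pads are 19 mm wide; open, the fingers measure 130 mm over their backs; the gripper's body (78 mm by 193 mm) begins 47 mm behind the grasp point.
Start: joints at [90.247, 20.546, 0.682, 0, -70.136, -16.507], TCP at [0.189, 0.648, 0.227] pointing down, gripper open.
Joint ranges: [-176.03, 176.03], [-82.01, 121.73], [-58.28, 71.71], [-173.87, 95.51], [-174.79, -0.11], [-173.66, 173.66]. Speed limits (degrees/s): [136.94, 136.94, 172.46, 180, 180, 180].

## Interface

Orientations are given as [roll, pitch, yaw] about the fixed x, y, z axes, in that order (R = Rz(yaw) Ry(pitch) Rx(roll)).
In Python, from plant import sensors, snapshot, order, ctrl gives the robot as it stands.
- The arm moves only by the tool send_rows, never from a script. Its argument "commands" is a list of rows, each a list of 3 entries, a list of its own where there are three numbers: the closure, from 0 (fully open) to 1 (shut), then the shift along the world's x, y, z in units of 0.25 m (1.0 is 0.25 m), then the turn, a rotation vector about the world's x, y, z in units of 360 degrees (1.0 is 360 degrees). In form: [[hand, [x, y, z], [ax, ay, az]], ...]. A call has 1 to 12 rows; each row shifts and turns the pose as measured when the row begins; what a row does not reach is not made up. A row lasts 1/10 s, in which the tool goes at most 50 mm and 8.59 degrees, less where a joint would pass 70% of its speed; a pose out of reach is approached as far as the arm can. A call with a number of a shift or a turn outside -1 to 1 is refused whole. A call with a gripper value outside its range is refused whole. The fingers move at their own pace and stop on an object; the grip force is fixed at half the most. Time passes only in rows, so rows that do not move let the fingers close. It gives the time, the measured TCP pose, the force and the opening at its end, in the units of the state.
- sensors.get_obs(): the state, without advancing time (a new reading comes with each control period).
- snapshot(name): name is "scene" or "top" or "wrist"; returns a dict with "color" (480x640x3 uint8, blue, green, red), "z_map" (480x640 float32, m along the optical axis (not along the pixel's ray), 0 where there is no reading), "mtx" (3x3 intrinsics, pixels), "k1" (the pictures are not rectified: a ray, as slopes to the right and down, at radius r is drawn at 1 + k1 r^2 times it, then the intrinsics apply), "xyz" and "attitude" of the camera in the world. Camera axes: x right, y down, z forward; pixel columns grow to the right and rows downward; lengths in m; the calibration is good to about 2 mm. A picture is of the moment at which its call begins.
- order.close_job(): hands the job in, once; it reports no verdict.
The state is a dict: "clock": time; "joint_pos": joint angles; "qvel": joint speeds; "tau": joint torques, N m; "tool_pos": TCP position; "orientation": TCP orientation; "force": force on the tool from outside, world axes, zero at the start; "moment": the same for the moment, N m; "opening": finger opening in m.
Only numpy, scipy, OpenCV 4.12 (cv2) and the standard library are available. Lean on these libraries where they do the work, as an engineer would, in place of code of your own. Each camera call takes 0.05 s, during which the arm holds its last target.

## Task

Put two of the microphone cases away on the sloping wooden stand: the big blue-lidded case first, flat on the slope, then the smaller orange-lidded case flat on top of it. Both lie lengthways along the slope, lids up, in the middle of the stand's width, each with one short end back against the backstop at the low end. Leave the white-lidded case where it is.

Things in the scene. Friction and masses are not known exactly. Their poses are not given: they have to be found in the camera images.
- seat (a point): Fixed wooden stand: plywood slope 110 mm wide, 150 mm long, rising 15 degrees; dark backstop square to it on its low edge, on the robot's side (110 wide, 10 thick, 60 high); no side walls. Point: foot of the backstop's face on the slope, mid-width, 34 mm above the table. Axes: x up the slope away from the backstop, y level across it, z square out of the slope.
- blue_case: Big loose microphone case: a rigid box with a black lower half and a blue lid, 130 mm long (x) by 60 mm wide (y) by 38 mm high (z), flat on top, 0.2 to 0.45 kg. Origin: centre of its underside; z up through the lid.
- orange_case: Small loose microphone case: a rigid box with a black lower half and an orange lid, 104 mm long (x) by 54 mm wide (y) by 34 mm high (z), flat on top, 0.15 to 0.31 kg. Origin: centre of its underside; z up through the lid.
- white_case: Bystander, to be left alone: a small loose microphone case of the same size as the orange one (104 by 54 by 34 mm) with a black lower half and a white lid. Origin: centre of its underside; z up through the lid.
Not all that is in view belongs to the job. What is shaped like the orange_case but pink or turquoise is not meant.

How it is judged:
By the outcome, as a careful person would: the job done as asked, in the order asked, and still so for the second after the job is handed in, with the robot touching nothing.
It also fails if it takes over 51 s, if anything falls off the work surface, if the arm or the gripper's body presses on something with over 40 N, if the wrist force passes 120 N, or if a joint passes its speed limit or range.

## Working session

There is one attempt and no reset: what is moved stays moved. The work goes in short steps, Python scripts to look and compute and a tool call to move; the robot and the scene stay as the last step left them, time stands still between calls to the robot, and variables do not carry over. Pictures are saved under pics/ and viewed, and the job is handed in when it is done.

Besides the shell and the picture viewer there is one more tool, called after ">>>" by a JSON object that holds its "name" and its "arguments", one argument or row to a line. send_rows: Moves the arm, as the interface text tells. Its arguments: {"type":"object","properties":{"commands":{"type":"array","items":{"type":"array"}}},"required":["commands"]}

```bash
mkdir -p pics; ls; cat > h.py <<'E'
import numpy as np, cv2, pickle
from scipy.spatial.transform import Rotation as R
def cam(s):
    a=np.array(s["attitude"],float)
    if a.shape==(3,3): M=a
    elif a.size==3: M=R.from_euler('xyz',a,degrees=True).as_matrix()
    else: M=R.from_quat(a).as_matrix()
    return M,np.array(s["xyz"],float)
def rays(s,uv):
    K=np.array(s["mtx"],float); uv=np.array(uv,float).reshape(-1,1,2)
    p=cv2.undistortPoints(uv,K,np.array([s["k1"],0,0,0,0],float)).reshape(-1,2)
    return np.c_[p,np.ones(len(p))]
def pts(s,uv):
    uv=np.array(uv).reshape(-1,2); z=s["z_map"][uv[:,1].astype(int),uv[:,0].astype(int)]
    M,t=cam(s); return (rays(s,uv)*z[:,None])@M.T+t
def plane(s,uv,h):
    M,t=cam(s); d=rays(s,uv)@M.T
    return t+d*((h-t[2])/d[:,2])[:,None]
E
python3 - <<'E'
from plant import sensors,snapshot,order,ctrl
import cv2,pickle
o=sensors.get_obs();print(o, ctrl.grasp_offset)
for n in("scene","top","wrist"):
    s=snapshot(n);cv2.imwrite(f"pics/{n}0.png",s["color"]);pickle.dump(s,open(f"{n}0.pkl","wb"));print(n,s["mtx"],s["k1"],s["xyz"],s["attitude"])
E
```

```text
pics
{'clock': 0.0, 'joint_pos': array([ 9.02440948e+01,  2.05925684e+01,  6.32972187e-01, -1.99343971e-02,
       -7.01357389e+01, -1.65052951e+01]), 'qvel': array([-0.04589612, -0.04438267, -0.00409218, -0.05170728,  0.07720032,
        0.02935209]), 'tau': array([-2.94898982e-04, -5.82719994e+01,  2.93051541e+01,  6.99695393e+00,
        6.97085430e-03, -1.56166111e-04]), 'tool_pos': array([0.18891946, 0.64750702, 0.22560439]), 'orientation': array([-1.79990880e+02, -9.67310447e-02, -1.06267997e+02]), 'force': array([-0.05595242, -0.2916534 , -0.08326018]), 'moment': array([-0.05168521, -0.01810549,  0.03250755]), 'opening': 0.08757692242120617} 0.0188
scene [[537.71589573   0.         313.102548  ]
 [  0.         537.71589573 232.06949259]
 [  0.           0.           1.        ]] -0.11502026587498346 [ 0.89909727 -0.67034733  0.85336533] [-135.30837529    0.69632141   35.42331097]
top [[512.34670229   0.         321.54734247]
 [  0.         512.34670229 240.21917411]
 [  0.           0.           1.        ]] 0.013731621223021151 [ 0.36944612 -0.04259923  0.92053329] [-173.53034194   -0.45610276  -90.92112991]
wrist [[426.49843583   0.         319.28905523]
 [  0.         426.49843583 235.34929479]
 [  0.           0.           1.        ]] -0.04825775242540805 [0.2551578  0.62867972 0.38425039] [ 1.64959439e+02 -3.15909965e-02 -1.06230998e+02]
```

View pics/scene0.png

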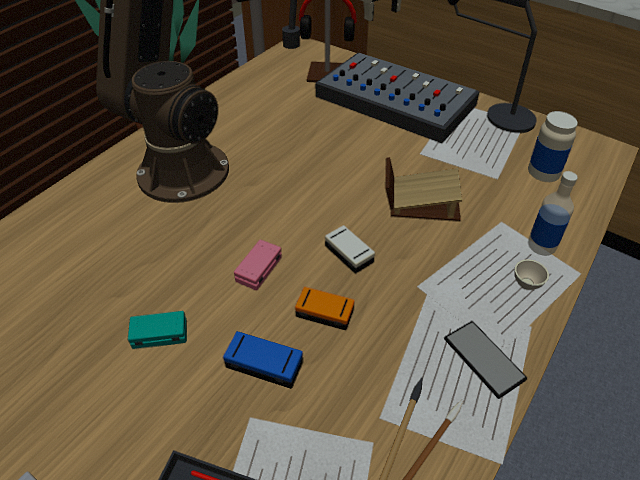

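View pics/top0.png

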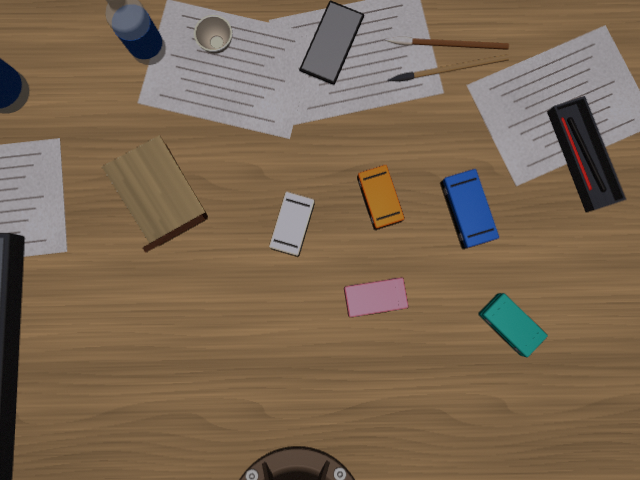

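View pics/wrist0.png

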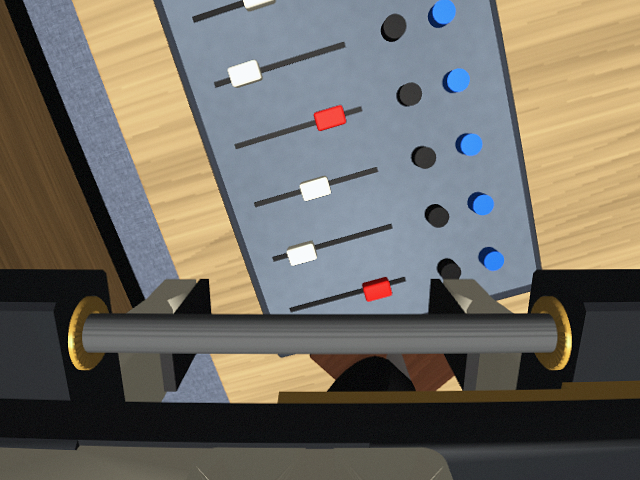

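Blue case: top (470,208), scene (263,358). Orange case: top (381,197), scene (325,307). White (292,224), pink (376,297) and turquoise (513,324) in top are not meant. The stand is at top (155,193), with its dark backstop at (176,230) on the robot's side. Now measuring.

```bash
cat >> h.py <<'E'
def world(s):
    h,w=s["z_map"].shape; v,u=np.mgrid[:h,:w]
    uv=np.c_[u.ravel(),v.ravel()]
    P=pts(s,uv).reshape(h,w,3); P[s["z_map"]<=0]=np.nan
    return P
def masks(s):
    hsv=cv2.cvtColor(s["color"],cv2.COLOR_BGR2HSV)
    return {"blue":cv2.inRange(hsv,(108,120,60),(125,255,255)),"orange":cv2.inRange(hsv,(8,200,120),(22,255,255))}
def meas(s,W,name,h,roi):
    m=masks(s)[name].copy(); k=np.zeros_like(m); x0,y0,x1,y1=roi; k[y0:y1,x0:x1]=255; m&=k
    m[~(abs(W[...,2]-h)<0.008)]=0
    m=cv2.morphologyEx(m,cv2.MORPH_CLOSE,np.ones((7,7)))
    cs,_=cv2.findContours(m,cv2.RETR_EXTERNAL,cv2.CHAIN_APPROX_NONE); c=max(cs,key=cv2.contourArea)
    P=plane(s,c.reshape(-1,2),h)
    (cx,cy),(a,b),ang=cv2.minAreaRect((P[:,:2]*1000).astype(np.float32))
    if a<b: a,b=b,a; ang+=90
    zz=W[...,2][m>0]
    return cx/1e3,cy/1e3,a,b,(ang+90)%180-90,np.nanmedian(zz)
E
python3 - <<'E'
from h import *
for n,rb,ro in(("top",(430,160,510,260),(350,160,410,235)),("scene",(210,320,310,395),(285,280,365,335))):
    s=pickle.load(open(n+"0.pkl","rb"));W=world(s)
    print(n,np.round(meas(s,W,"blue",.038,rb),4),np.round(meas(s,W,"orange",.034,ro),4))
    # table
    print(np.nanmedian(W[300:320,560:600,2]) if n=="top" else np.nanmedian(W[400:430,60:120,2]))
s=pickle.load(open("top0.pkl","rb"));W=world(s)
for uv in [(155,143),(110,168),(204,212),(150,242),(155,193),(130,160),(180,220),(145,248),(206,216),(176,231),(165,237),(190,224),(135,180),(165,165)]:
    print(uv,np.round(W[uv[1],uv[0]],4))
c=cv2.resize(s["color"][120:270,80:280],None,fx=4,fy=4,interpolation=cv2.INTER_CUBIC);cv2.imwrite("pics/stand0.png",c)
c=cv2.resize(s["color"][130:280,340:540],None,fx=4,fy=4,interpolation=cv2.INTER_CUBIC);cv2.imwrite("pics/cases0.png",c)
s=pickle.load(open("scene0.pkl","rb"))
c=cv2.resize(s["color"][260:400,190:390],None,fx=4,fy=4,interpolation=cv2.INTER_CUBIC);cv2.imwrite("pics/cases0s.png",c)
E
```

```text
top [ 5.230000e-01 -3.134000e-01  1.283545e+02  5.892760e+01  1.592400e+01
  3.900000e-02] [ 5.467000e-01 -1.567000e-01  1.026451e+02  5.238270e+01  1.641860e+01
  3.480000e-02]
0.0013468034656105576
scene [ 5.255000e-01 -3.161000e-01  1.295676e+02  6.291610e+01  1.558780e+01
  3.720000e-02] [ 5.493000e-01 -1.581000e-01  1.026016e+02  5.270070e+01  1.686180e+01
  3.380000e-02]
-0.0005126203385639183
(155, 143) [0.6363 0.2294 0.0703]
(110, 168) [0.5933 0.3033 0.0721]
(204, 212) [0.5221 0.1527 0.037 ]
(150, 242) [0.471  0.2455 0.036 ]
(155, 193) [0.5534 0.233  0.0536]
(130, 160) [0.6074 0.2711 0.0695]
(180, 220) [0.5086 0.1941 0.0371]
(145, 248) [0.4551 0.2354 0.091 ]
(206, 216) [0.5135 0.1472 0.046 ]
(176, 231) [0.4823 0.1863 0.0896]
(165, 237) [0.4725 0.2034 0.0913]
(190, 224) [0.4931 0.163  0.0924]
(135, 180) [0.575  0.2653 0.06  ]
(165, 165) [0.5998 0.2141 0.0627]
```

View pics/stand0.png

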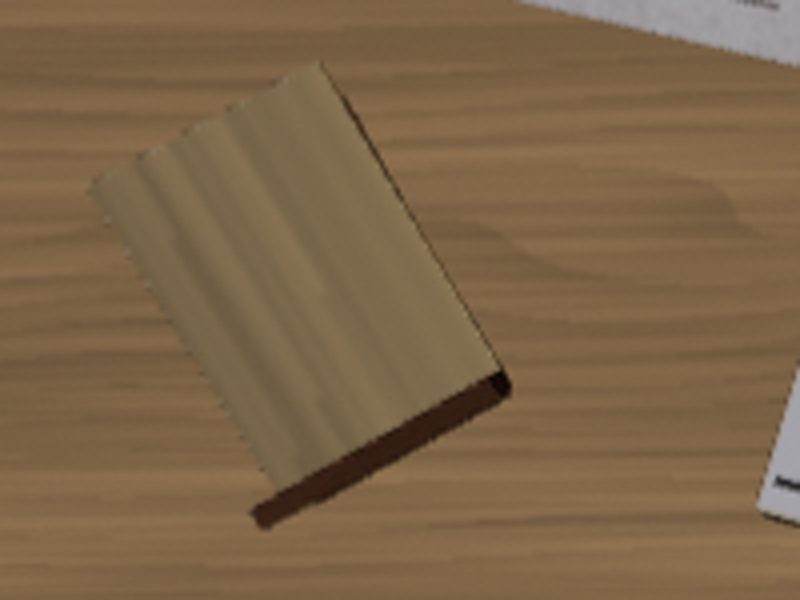

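View pics/cases0s.png

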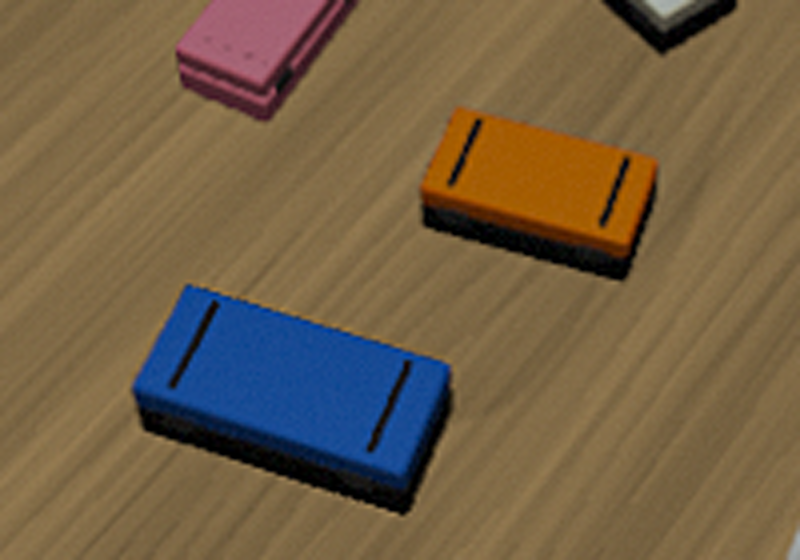

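Blue and orange, lids up, are confirmed in the crop (blue at (290,380), orange at (540,180) in the enlarged scene view). The stand's slope and the dark backstop top edge are clear. Now fitting the stand.

```bash
cat > st.py <<'E'
from h import *
out={}
for n,roi in(("top",(90,125,220,260)),("scene",(370,150,480,230))):
    s=pickle.load(open(n+"0.pkl","rb"));W=world(s)
    m=np.zeros((480,640),bool); m[roi[1]:roi[3],roi[0]:roi[2]]=1
    hsv=cv2.cvtColor(s["color"],cv2.COLOR_BGR2HSV)
    Z=W[...,2]; mm=m&(Z>.030)&(Z<.085)
    P=W[mm]
    best=None;rng=np.random.default_rng(0)
    for i in range(500):
        q=P[rng.choice(len(P),3)]; nn=np.cross(q[1]-q[0],q[2]-q[0]); L=np.linalg.norm(nn)
        if L<1e-4: continue
        nn/=L
        if abs(abs(nn[2])-np.cos(np.radians(15)))>.02: continue
        c=(abs((P-q[0])@nn)<.003).sum()
        if best is None or c>best[0]: best=(c,nn,q[0])
    for it in range(3):
        I=P[abs((P-best[2])@best[1])<.003]; c0=I.mean(0); nn=np.linalg.svd(I-c0,full_matrices=False)[2][2]; nn*=np.sign(nn[2]); best=(len(I),nn,c0)
    print(n,len(I),"normal",nn,"tilt",np.degrees(np.arccos(nn[2])),"yaw",np.degrees(np.arctan2(-nn[1],-nn[0])))
    inl=m&(abs((W-c0)@nn)<.004)&(Z>.03)
    mk=cv2.morphologyEx(inl.astype(np.uint8)*255,cv2.MORPH_OPEN,np.ones((3,3)))
    cs,_=cv2.findContours(mk,cv2.RETR_EXTERNAL,cv2.CHAIN_APPROX_NONE); c=max(cs,key=cv2.contourArea).reshape(-1,2)
    M,t=cam(s); d=rays(s,c)@M.T; Q=t+d*(((c0-t)@nn)/(d@nn))[:,None]
    ey=np.cross([0,0,1],[-nn[0],-nn[1],0]);ey/=np.linalg.norm(ey);ex=np.cross(ey,nn)
    q2=np.c_[(Q-c0)@ex,(Q-c0)@ey]*1000
    r=cv2.minAreaRect(q2.astype(np.float32)); print("rect",r)
    bx=cv2.boxPoints(r)/1000; print(np.round(c0+bx[:,:1]*ex+bx[:,1:]*ey,4))
    v=s["color"].copy();cv2.drawContours(v,[c.reshape(-1,1,2)],-1,(0,0,255),1)
    x0,y0,x1,y1=roi; cv2.imwrite(f"pics/fit_{n}.png",cv2.resize(v[y0-10:y1+10,x0-10:x1+10],None,fx=4,fy=4,interpolation=cv2.INTER_NEAREST))
E
python3 st.py
```

```text
top 5441 normal [-0.22618649 -0.12376316  0.9661896 ] tilt 14.941494888341401 yaw 28.686292800386532
rect ((-0.8171005249023438, 0.08029556274414062), (149.8384552001953, 111.05720520019531), 0.46395206451416016)
[[0.469  0.2482 0.0342]
 [0.5231 0.1512 0.0344]
 [0.6495 0.2218 0.073 ]
 [0.5954 0.3188 0.0728]]
scene 2013 normal [-0.22739127 -0.12570152  0.96565643] tilt 15.059522463216997 yaw 28.933745291937644
rect ((0.3285064697265625, 1.6570892333984375), (149.6268768310547, 114.15766906738281), 0.5043275952339172)
[[0.4712 0.2476 0.0326]
 [0.5273 0.1482 0.0329]
 [0.6531 0.2192 0.0718]
 [0.597  0.3187 0.0715]]
```

>>> {"name": "send_rows", "arguments": {
  "commands": [
    [0, [0.1, -0.15, 0.015], [0, 0, 0.0075]],
    [0, [0.1, -0.15, 0.015], [0, 0, 0.0075]],
    [0, [0.1, -0.15, 0.015], [0, 0, 0.0075]],
    [0, [0.1, -0.15, 0.015], [0, 0, 0.0075]],
    [0, [0.1, -0.15, 0.015], [0, 0, 0.0075]],
    [0, [0.1, -0.15, 0.015], [0, 0, 0.0075]],
    [0, [0.1, -0.15, 0.015], [0, 0, 0.0075]],
    [0, [0.1, -0.15, 0.015], [0, 0, 0.0075]],
    [0, [0.1, -0.15, 0.015], [0, 0, 0.0075]],
    [0, [0.1, -0.15, 0.015], [0, 0, 0.0075]],
    [0, [0.1, -0.15, 0.015], [0, 0, 0.0075]],
    [0, [0.1, -0.15, 0.015], [0, 0, 0.0075]]
  ]
}}

```text
clock: 1.35
tool_pos: [0.4923, 0.1814, 0.2678]
orientation: [-180.0, -0.4, -72.1]
force: [0.9, 0.4, -0.1]
opening: 0.0873
```

>>> {"name": "send_rows", "arguments": {
  "commands": [
    [0, [0.011, -0.17, 0], [0, 0, 0]],
    [0, [0.011, -0.17, -0.03], [0, 0, 0]],
    [0, [0.011, -0.17, -0.03], [0, 0, 0]],
    [0, [0.011, -0.17, -0.03], [0, 0, 0]],
    [0, [0.011, -0.17, -0.03], [0, 0, 0]],
    [0, [0.011, -0.17, -0.03], [0, 0, 0]],
    [0, [0.011, -0.17, -0.03], [0, 0, 0]],
    [0, [0.011, -0.17, -0.03], [0, 0, 0]],
    [0, [0.011, -0.17, -0.03], [0, 0, 0]],
    [0, [0.011, -0.17, -0.03], [0, 0, 0]],
    [0, [0.011, -0.1, -0.03], [0, 0, 0]],
    [0, [0, 0, 0], [0, 0, 0]]
  ]
}}

```text
clock: 2.55
tool_pos: [0.5214, -0.2915, 0.1886]
orientation: [-180.0, -0.3, -72.2]
force: [-0.6, -0.9, -0.2]
opening: 0.0878
```

```bash
cat > look.py <<'E'
from plant import sensors,snapshot
from h import *
import sys
def look(n,tag):
    s=snapshot(n);cv2.imwrite(f"pics/{n}{tag}.png",s["color"]);pickle.dump(s,open(f"{n}{tag}.pkl","wb"));return s
def st():
    o=sensors.get_obs();print({k:np.round(o[k],4) for k in("clock","tool_pos","orientation","joint_pos","force","opening")})
    return o
E
python3 - <<'E'
from look import *
st(); s=look("wrist","1"); W=world(s)
print(meas(s,W,"blue",.038,(0,0,640,480)), cam(s)[1])
E
```

```text
{'clock': np.float64(2.55), 'tool_pos': array([ 0.5214, -0.2915,  0.1886]), 'orientation': array([-179.9503,   -0.2902,  -72.2353]), 'joint_pos': array([-10.3227,  14.7131, -12.8881,   0.263 , -62.2185, 117.9654]), 'force': array([-0.5921, -0.8552, -0.1778]), 'opening': np.float64(0.0878)}
(0.5223215942382813, -0.3122694396972656, 128.8114776611328, 59.11806869506836, 15.94994068145752, np.float64(0.038290594226704444)) [ 0.58674407 -0.26900237  0.34717174]
```

View pics/wrist1.png

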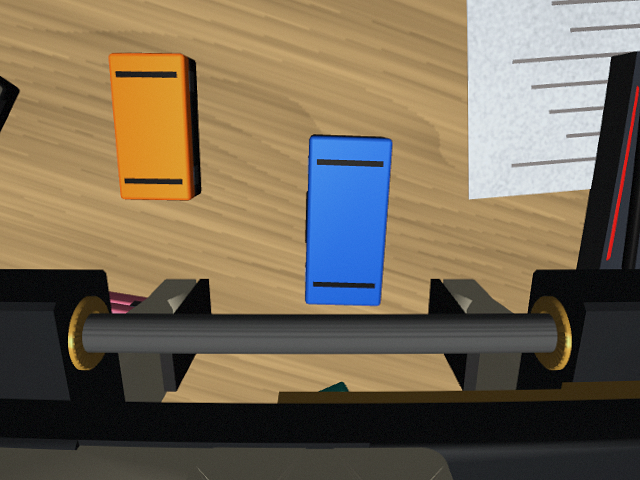

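>>> {"name": "send_rows", "arguments": {
  "commands": [
    [0, [0.006, -0.09, -0.06], [0, 0, -0.0055]],
    [0, [0, 0, -0.11], [0, 0, 0]],
    [0, [0, 0, -0.11], [0, 0, 0]],
    [0, [0, 0, -0.11], [0, 0, 0]],
    [0, [0, 0, -0.11], [0, 0, 0]],
    [0, [0, 0, -0.1], [0, 0, 0]],
    [0, [0, 0, 0], [0, 0, 0]]
  ]
}}

```text
clock: 3.3
tool_pos: [0.5249, -0.3085, 0.0384]
orientation: [-179.6, -0.5, -74.0]
force: [0.5, -0.0, -0.3]
opening: 0.0873
```

>>> {"name": "send_rows", "arguments": {
  "commands": [
    [0, [-0.008, -0.02, -0.06], [0, 0.001, 0]],
    [0, [0, 0, -0.06], [0, 0, 0]],
    [0, [0, 0, -0.01], [0, 0, 0]],
    [0, [0, 0, 0], [0, 0, 0]]
  ]
}}

```text
clock: 3.7
tool_pos: [0.5259, -0.3126, 0.009]
orientation: [-179.7, -0.5, -73.8]
force: [0.6, 0.9, 0.3]
opening: 0.0877
```

>>> {"name": "send_rows", "arguments": {
  "commands": [
    [0, [-0.012, -0.004, -0.016], [0, 0, 0]],
    [0.6, [0, 0, 0], [0, 0, 0]],
    [1, [0, 0, 0], [0, 0, 0]],
    [1, [0, 0, 0], [0, 0, 0]],
    [1, [0, 0, 0], [0, 0, 0]],
    [1, [0, 0, 0], [0, 0, 0]],
    [1, [0, 0, 0], [0, 0, 0]],
    [1, [0, 0, 0], [0, 0, 0]]
  ]
}}

```text
clock: 4.5
tool_pos: [0.5245, -0.3141, 0.0082]
orientation: [-179.5, -0.7, -73.8]
force: [0.3, -0.3, -0.6]
opening: 0.0599
```

>>> {"name": "send_rows", "arguments": {
  "commands": [
    [1, [0, 0, 0.05], [0, 0, 0]],
    [1, [0, 0, 0.1], [0, 0, 0]],
    [1, [0, 0, 0.15], [0, 0, 0]],
    [1, [0, 0, 0.15], [0, 0, 0]],
    [1, [0, 0, 0.15], [0, 0, 0]],
    [1, [0, 0, 0.15], [0, 0, 0]],
    [1, [0, 0, 0], [0, 0, 0]]
  ]
}}

```text
clock: 5.2
tool_pos: [0.5182, -0.3122, 0.2028]
orientation: [-180.0, -0.3, -73.9]
force: [1.8, 0.5, -3.8]
opening: 0.0597
```

```bash
cat > goal.py <<'E'
from look import *
SEAT=np.array([.4975,.1989,.034]); YAW=29.2
RS=R.from_euler('xyz',[0,-15,YAW],degrees=True); EX,EY,EZ=RS.as_matrix().T
def goal(case_p0,case_yaw,tool_p0,tool_rpy,off):
    """off: underside centre in seat frame; prints delta in units"""
    o=st(); Rc=R.from_euler('z',case_yaw,degrees=True); Rt=R.from_euler('xyz',tool_rpy,degrees=True)
    dp=Rc.inv().apply(np.array(tool_p0)-case_p0)
    P=SEAT+RS.apply(off)+RS.apply(dp); Rg=RS*Rc.inv()*Rt
    Rn=R.from_euler('xyz',o["orientation"],degrees=True)
    rv=(Rg*Rn.inv()).as_rotvec()/(2*np.pi)
    # present case pose in seat frame
    Rcase=Rn*Rt.inv()*Rc; pc=o["tool_pos"]-Rcase.apply(dp)
    print("goal",np.round(P,4),"shift units",np.round((P-o["tool_pos"])/.25,4),"turn units",np.round(rv,4))
    print("case now in seat mm",np.round(RS.inv().apply(pc-SEAT)*1000,1),"rot err deg in seat axes",np.round(RS.inv().apply(rv*360),2))
BLUE=dict(case_p0=np.array([.5235,-.314,0]),case_yaw=16.2,tool_p0=[.5245,-.3141,.0082],tool_rpy=[-179.5,-.7,-73.8])
E
python3 - <<'E'
from goal import *
goal(**BLUE,off=[.085,0,.06])
E
```

```text
{'clock': np.float64(5.2), 'tool_pos': array([ 0.5182, -0.3122,  0.2028]), 'orientation': array([-179.9855,   -0.3356,  -73.8853]), 'joint_pos': array([-12.3978,  14.7892, -10.8509,   0.3199, -64.1873, 118.3737]), 'force': array([ 1.811 ,  0.5424, -3.791 ]), 'opening': np.float64(0.0597)}
goal [0.5547 0.2305 0.1221] shift units [ 0.1462  2.1707 -0.3227] turn units [ 0.0157 -0.0402  0.036 ]
case now in seat mm [-182.7 -455.6  215.2] rot err deg in seat axes [  1.3  -15.38  13.07]
```

>>> {"name": "send_rows", "arguments": {
  "commands": [
    [1, [0.01, 0.08, 0], [0.001, -0.0033, 0.003]],
    [1, [0.01, 0.14, 0], [0.001, -0.0033, 0.003]],
    [1, [0.01, 0.17, 0], [0.0013, -0.0033, 0.003]],
    [1, [0.01, 0.17, 0], [0.0013, -0.0033, 0.003]],
    [1, [0.01, 0.17, 0], [0.0013, -0.0033, 0.003]],
    [1, [0.01, 0.17, 0], [0.0013, -0.0033, 0.003]],
    [1, [0.01, 0.17, 0], [0.0013, -0.0033, 0.003]],
    [1, [0.01, 0.17, 0], [0.0013, -0.0033, 0.003]],
    [1, [0.01, 0.17, 0], [0.0013, -0.0033, 0.003]],
    [1, [0.01, 0.17, 0], [0.0013, -0.0033, 0.003]],
    [1, [0.01, 0.17, 0], [0.0013, -0.0033, 0.003]],
    [1, [0.01, 0.17, 0], [0.0013, -0.0033, 0.003]]
  ]
}}

```text
clock: 6.4
tool_pos: [0.5317, 0.1856, 0.1932]
orientation: [-164.9, -0.1, -60.7]
force: [1.1, -0.6, -4.4]
opening: 0.0601
```

```bash
python3 - <<'E'
from goal import *
goal(**BLUE,off=[.085,0,.06])
E
```

```text
{'clock': np.float64(6.4), 'tool_pos': array([0.5317, 0.1856, 0.1932]), 'orientation': array([-1.649267e+02, -9.320000e-02, -6.067410e+01]), 'joint_pos': array([ 41.3824,   2.8162, -30.5291,   4.7867, -42.0169,  74.8101]), 'force': array([ 1.0744, -0.5761, -4.391 ]), 'opening': np.float64(0.0601)}
goal [0.5547 0.2305 0.1221] shift units [ 0.0921  0.1794 -0.2842] turn units [-0.0008 -0.0018 -0.0008]
case now in seat mm [ 62.8 -27.8 139.5] rot err deg in seat axes [-0.64 -0.43 -0.14]
```

>>> {"name": "send_rows", "arguments": {
  "commands": [
    [1, [0.05, 0.1, -0.05], [-0.0008, -0.0018, -0.0008]],
    [1, [0.045, 0.08, -0.1], [0, 0, 0]],
    [1, [0, 0, -0.1], [0, 0, 0]],
    [1, [0, 0, 0], [0, 0, 0]]
  ]
}}

```text
clock: 6.8
tool_pos: [0.5496, 0.2373, 0.1261]
orientation: [-164.7, -0.6, -60.4]
force: [-1.2, -1.3, -4.7]
opening: 0.0603
```

```bash
python3 - <<'E'
from goal import *
goal(**BLUE,off=[.075,0,.003])
s=look("wrist","2");look("scene","2");look("top","2")
E
```

```text
{'clock': np.float64(6.8), 'tool_pos': array([0.5496, 0.2373, 0.1261]), 'orientation': array([-164.6875,   -0.5895,  -60.4147]), 'joint_pos': array([ 44.8777,  10.2524, -33.5561,   8.6385, -31.8338,  68.0167]), 'force': array([-1.1887, -1.3129, -4.7248]), 'opening': np.float64(0.0603)}
goal [0.5592 0.2329 0.0645] shift units [ 0.0385 -0.0176 -0.2463] turn units [ 0.     -0.0006 -0.0016]
case now in seat mm [84.9  8.6 64.1] rot err deg in seat axes [-0.23 -0.19 -0.52]
```

View pics/wrist2.png

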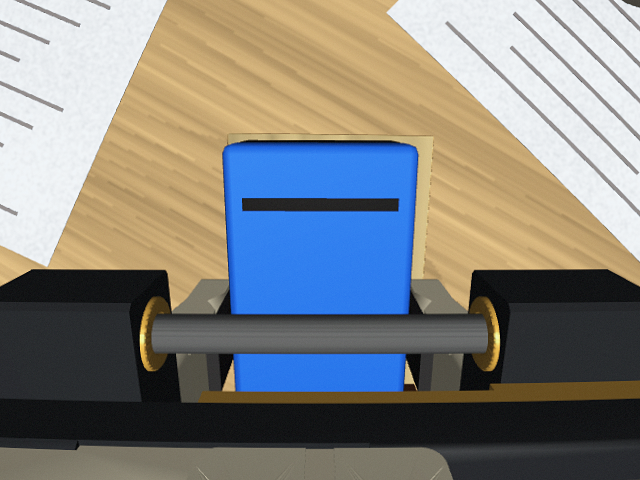

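View pics/scene2.png

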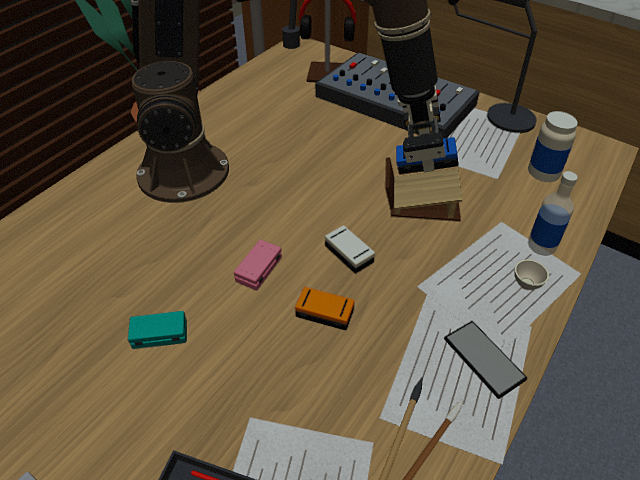

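>>> {"name": "send_rows", "arguments": {
  "commands": [
    [1, [0.04, -0.02, -0.06], [0, -0.0006, -0.0016]],
    [1, [0.01, -0.01, -0.07], [0, 0, 0]],
    [1, [0, 0, -0.05], [0, 0, 0]],
    [1, [0, 0, 0], [0, 0, 0]]
  ]
}}

```text
clock: 7.35
tool_pos: [0.5689, 0.232, 0.0937]
orientation: [-163.3, -0.5, -61.1]
force: [-0.1, -0.2, -3.8]
opening: 0.0597
```

```bash
python3 - <<'E'
from goal import *
goal(**BLUE,off=[.075,0,.002])
E
```

```text
{'clock': np.float64(7.35), 'tool_pos': array([0.5689, 0.232 , 0.0937]), 'orientation': array([-163.3031,   -0.5351,  -61.0947]), 'joint_pos': array([ 42.9829,  13.4874, -35.7782,  10.7069, -25.0151,  66.9159]), 'force': array([-0.0777, -0.2218, -3.8476]), 'opening': np.float64(0.0597)}
goal [0.5594 0.2331 0.0635] shift units [-0.0381  0.0043 -0.1207] turn units [-0.002   0.0027  0.0003]
case now in seat mm [90.5 -5.6 29.1] rot err deg in seat axes [-0.11  1.2   0.13]
```

>>> {"name": "send_rows", "arguments": {
  "commands": [
    [1, [-0.02, 0.004, -0.04], [-0.001, 0.002, 0]],
    [1, [-0.01, 0, -0.04], [-0.001, 0.001, 0]],
    [1, [0, 0, 0], [0, 0, 0]]
  ]
}}

```text
clock: 7.65
tool_pos: [0.5625, 0.2336, 0.0765]
orientation: [-164.4, -0.6, -61.1]
force: [-0.1, -0.6, -5.3]
opening: 0.0597
```

```bash
python3 - <<'E'
from goal import *
goal(**BLUE,off=[.070,0,.002])
E
```

```text
{'clock': np.float64(7.65), 'tool_pos': array([0.5625, 0.2336, 0.0765]), 'orientation': array([-164.3734,   -0.5949,  -61.1354]), 'joint_pos': array([ 43.4882,  14.8194, -36.6696,  11.054 , -23.9012,  65.9185]), 'force': array([-0.0589, -0.6276, -5.3261]), 'opening': np.float64(0.0597)}
goal [0.5552 0.2307 0.0622] shift units [-0.0293 -0.0117 -0.0571] turn units [-0.0004  0.0002  0.0004]
case now in seat mm [81.3 -1.  13.8] rot err deg in seat axes [-0.04  0.13  0.17]
```

>>> {"name": "send_rows", "arguments": {
  "commands": [
    [1, [-0.015, -0.004, -0.025], [0, 0, 0]],
    [1, [-0.01, -0.004, -0.02], [0, 0, 0]],
    [1, [0, 0, 0], [0, 0, 0]]
  ]
}}

```text
clock: 7.95
tool_pos: [0.5559, 0.2321, 0.065]
orientation: [-164.3, -0.6, -61.1]
force: [0.1, -0.6, -4.6]
opening: 0.06
```

```bash
python3 - <<'E'
from goal import *
goal(**BLUE,off=[.068,0,-.001])
E
```

```text
{'clock': np.float64(7.95), 'tool_pos': array([0.5559, 0.2321, 0.065 ]), 'orientation': array([-164.3154,   -0.5891,  -61.0928]), 'joint_pos': array([ 43.788 ,  15.1976, -38.7386,  12.4568, -21.4818,  64.183 ]), 'force': array([ 0.0955, -0.5816, -4.5602]), 'opening': np.float64(0.06)}
goal [0.5542 0.2301 0.0588] shift units [-0.0068 -0.0076 -0.0249] turn units [-0.0005  0.0003  0.0003]
case now in seat mm [72.   0.8  4.4] rot err deg in seat axes [-0.06  0.18  0.13]
```

>>> {"name": "send_rows", "arguments": {
  "commands": [
    [1, [-0.004, -0.006, -0.012], [0, 0, 0]],
    [1, [0, 0, -0.01], [0, 0, 0]]
  ]
}}

```text
clock: 8.15
tool_pos: [0.5549, 0.2306, 0.0598]
orientation: [-164.3, -0.6, -61.1]
force: [-21.1, -9.0, 31.9]
opening: 0.0604
```

```bash
python3 - <<'E'
from goal import *
goal(**BLUE,off=[.065,0,-.001])
E
```

```text
{'clock': np.float64(8.15), 'tool_pos': array([0.5549, 0.2306, 0.0598]), 'orientation': array([-164.2719,   -0.5958,  -61.0647]), 'joint_pos': array([ 43.6978,  15.5113, -39.4647,  13.0473, -20.4163,  63.6652]), 'force': array([-21.0593,  -8.9608,  31.868 ]), 'opening': np.float64(0.0604)}
goal [0.5516 0.2287 0.058 ] shift units [-0.0131 -0.0076 -0.0072] turn units [-0.0005  0.0004  0.0002]
case now in seat mm [69.2  0.1 -0.2] rot err deg in seat axes [-0.06  0.23  0.1 ]
```

>>> {"name": "send_rows", "arguments": {
  "commands": [
    [1, [-0.001, 0, 0.004], [0, 0, 0]],
    [1, [-0.0067, -0.004, -0.002], [0, 0, 0]],
    [1, [-0.0067, -0.004, -0.002], [0, 0, 0]]
  ]
}}

```text
clock: 8.45
tool_pos: [0.5517, 0.2289, 0.0601]
orientation: [-164.2, -0.6, -61.1]
force: [4.4, 1.8, -4.5]
opening: 0.0597
```

```bash
python3 - <<'E'
from goal import *
goal(**BLUE,off=[.065,0,0])
E
```

```text
{'clock': np.float64(8.45), 'tool_pos': array([0.5517, 0.2289, 0.0601]), 'orientation': array([-164.202 ,   -0.5849,  -61.0587]), 'joint_pos': array([ 43.7963,  15.1668, -40.0751,  13.3384, -20.1022,  63.2792]), 'force': array([ 4.3595,  1.8215, -4.5044]), 'opening': np.float64(0.0597)}
goal [0.5514 0.2286 0.059 ] shift units [-0.0009 -0.001  -0.0043] turn units [-0.0006  0.0006  0.0002]
case now in seat mm [65.6  0.1  0.9] rot err deg in seat axes [-0.07  0.3   0.09]
```

>>> {"name": "send_rows", "arguments": {
  "commands": [
    [1, [-0.0067, -0.004, -0.002], [0, 0, 0]],
    [1, [0, 0, -0.002], [0, 0, 0]]
  ]
}}

```text
clock: 8.65
tool_pos: [0.5516, 0.2294, 0.0603]
orientation: [-164.0, -0.5, -61.0]
force: [0.2, -1.3, -5.0]
opening: 0.0602
```

```bash
python3 - <<'E'
from goal import *
goal(**BLUE,off=[.065,0,0])
E
```

```text
{'clock': np.float64(8.65), 'tool_pos': array([0.5516, 0.2294, 0.0603]), 'orientation': array([-163.9557,   -0.5469,  -60.9806]), 'joint_pos': array([ 43.8195,  15.07  , -40.3854,  13.6689, -19.6512,  62.9937]), 'force': array([ 0.2487, -1.3   , -5.0386]), 'opening': np.float64(0.0602)}
goal [0.5514 0.2286 0.059 ] shift units [-0.0005 -0.003  -0.0051] turn units [-0.001   0.0011 -0.    ]
case now in seat mm [65.9  0.6  1.1] rot err deg in seat axes [-0.12  0.54  0.03]
```

>>> {"name": "send_rows", "arguments": {
  "commands": [
    [1, [-0.002, -0.002, -0.009], [-0.001, 0.001, 0]],
    [1, [-0.004, -0.002, -0.004], [0, 0, 0]]
  ]
}}

```text
clock: 8.85
tool_pos: [0.5515, 0.2295, 0.059]
orientation: [-164.2, -0.7, -60.9]
force: [2.1, -3.7, 4.3]
opening: 0.0597
```

```bash
python3 - <<'E'
from goal import *
goal(**BLUE,off=[.065,0,0])
look("wrist","3")
E
```

```text
{'clock': np.float64(8.85), 'tool_pos': array([0.5515, 0.2295, 0.059 ]), 'orientation': array([-164.2465,   -0.6802,  -60.9327]), 'joint_pos': array([ 43.8694,  15.2742, -40.1902,  13.6241, -19.96  ,  63.0698]), 'force': array([ 2.134 , -3.6752,  4.3466]), 'opening': np.float64(0.0597)}
goal [0.5514 0.2286 0.059 ] shift units [-0.0005 -0.0035 -0.0002] turn units [-0.0003  0.0006 -0.0001]
case now in seat mm [65.6  0.7 -0.1] rot err deg in seat axes [-0.01  0.25 -0.05]
```

View pics/wrist3.png

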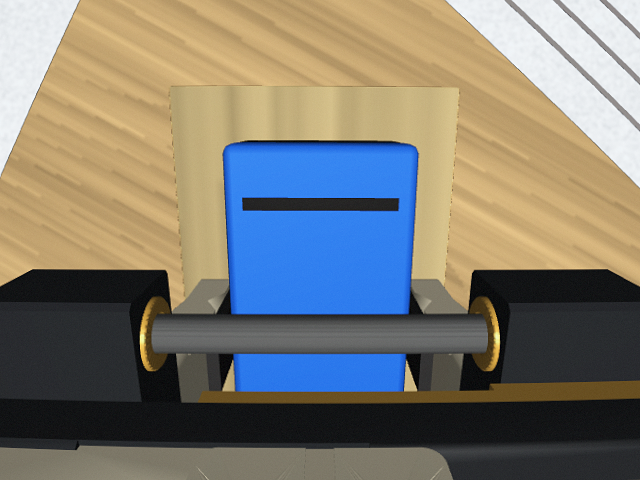

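The wrist view shows the blue case (columns 223–418) squarely inside the slope (170–460) and about centred. I'll release it, then back out along the slope normal.

>>> {"name": "send_rows", "arguments": {
  "commands": [
    [0.5, [0, 0, 0], [0, 0, 0]],
    [0, [0, 0, 0], [0, 0, 0]],
    [0, [0, 0, 0], [0, 0, 0]],
    [0, [0, 0, 0], [0, 0, 0]],
    [0, [-0.01, -0.006, 0.05], [0, 0, 0]],
    [0, [-0.02, -0.012, 0.1], [0, 0, 0]],
    [0, [-0.02, -0.012, 0.1], [0, 0, 0]],
    [0, [-0.02, -0.012, 0.1], [0, 0, 0]],
    [0, [-0.02, -0.01, 0.1], [0, 0, 0]]
  ]
}}

```text
clock: 9.8
tool_pos: [0.5265, 0.2147, 0.1707]
orientation: [-164.7, -0.8, -60.9]
force: [0.4, 1.2, 0.0]
opening: 0.0875
```

```bash
cat > chk.py <<'E'
from goal import *
def top_on(s,name,h,roi=None):
    """case top seen on stand: contour cast on plane z=h in seat frame"""
    W=world(s); m=masks(s)[name].copy(); L=RS.inv().apply((W.reshape(-1,3)-SEAT)).reshape(W.shape)*1000
    ok=(abs(L[...,2]-h)<6)&(L[...,0]>-20)&(L[...,0]<170)&(abs(L[...,1])<80); m[~ok]=0
    m=cv2.morphologyEx(m,cv2.MORPH_CLOSE,np.ones((9,9)))
    cs,_=cv2.findContours(m,cv2.RETR_EXTERNAL,cv2.CHAIN_APPROX_NONE); c=max(cs,key=cv2.contourArea).reshape(-1,2)
    M,t=cam(s); d=rays(s,c)@M.T; p0=SEAT+EZ*h/1000; Q=t+d*(((p0-t)@EZ)/(d@EZ))[:,None]
    q=RS.inv().apply(Q-SEAT)*1000
    print(name,"rect seat mm",[np.round(a,1) for a in cv2.minAreaRect(q[:,:2].astype(np.float32))],"minx",np.round(np.percentile(q[:,0],[0,2,98,100]),1),"z med",np.round(np.nanmedian(L[...,2][m>0]),1))
    Z=L[m>0]; A=np.c_[Z[:,:2],np.ones(len(Z))]; k=np.linalg.lstsq(A,Z[:,2],rcond=None)[0]; print("  tilt deg",np.round(np.degrees(k[:2]),2))
E
python3 - <<'E'
from chk import *
st()
for n in("wrist","scene","top"):
    s=look(n,"4"); print(n)
    try: top_on(s,"blue",38)
    except Exception as e: print(e)
E
```

```text
{'clock': np.float64(9.8), 'tool_pos': array([0.5265, 0.2147, 0.1707]), 'orientation': array([-164.7476,   -0.7611,  -60.9266]), 'joint_pos': array([ 45.1964,   4.4417, -33.3748,   7.9754, -37.9712,  68.299 ]), 'force': array([0.3964, 1.2145, 0.0096]), 'opening': np.float64(0.0875)}
wrist
blue rect seat mm [array([75.5,  1.4]), array([ 59. , 108.1]), np.float64(89.8)] minx [ 21.3  21.4 129.1 129.6] z med 38.5
SVD did not converge in Linear Least Squares
scene
blue rect seat mm [array([66.5, -7.1]), array([127. ,  64.2]), np.float64(0.1)] minx [  2.9   3.  129.5 130. ] z med 36.6
SVD did not converge in Linear Least Squares
top
blue rect seat mm [array([22.2, -1. ]), array([59.1, 44.3]), np.float64(89.8)] minx [ 0.   0.1 44.2 44.3] z med 38.4
SVD did not converge in Linear Least Squares
 ** On entry to DLASCL parameter number  4 had an illegal value
 ** On entry to DLASCL parameter number  4 had an illegal value
 ** On entry to DLASCL parameter number  4 had an illegal value
 ** On entry to DLASCL parameter number  4 had an illegal value
 ** On entry to DLASCL parameter number  4 had an illegal value
 ** On entry to DLASCL parameter number  4 had an illegal value
```

View pics/wrist4.png

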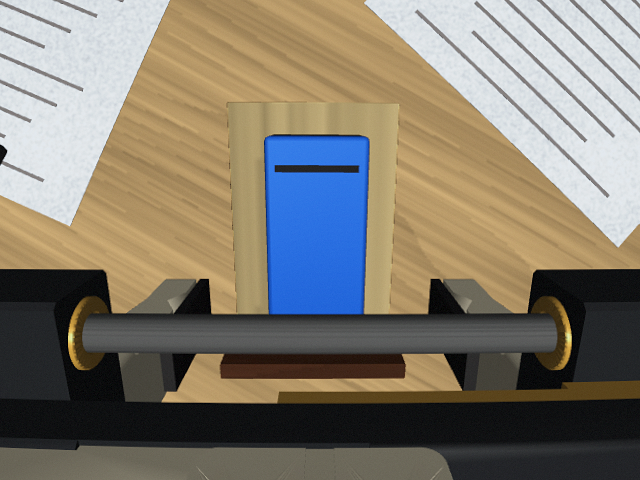

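Blue is seated: centre about 1 mm off mid-width, far end at 129–130 mm (so against the backstop), lid 38 mm above the slope. Now the orange one.

```bash
cat >> goal.py <<'E'
def down(P,yaw):
    o=st(); Rn=R.from_euler('xyz',o["orientation"],degrees=True); Rg=R.from_euler('xyz',[180,0,yaw],degrees=True)
    print("shift",np.round((np.array(P)-o["tool_pos"])/.25,4),"turn",np.round((Rg*Rn.inv()).as_rotvec()/2/np.pi,4))
E
python3 - <<'E'
from goal import *
s=pickle.load(open("wrist1.pkl","rb"));print(np.round(meas(s,world(s),"orange",.034,(0,0,640,480)),4))
down([.547,-.157,.12],-73.5)
E
```

```text
[ 5.460000e-01 -1.563000e-01  1.026945e+02  5.328500e+01  1.662380e+01
  3.430000e-02]
{'clock': np.float64(9.95), 'tool_pos': array([0.5275, 0.2157, 0.172 ]), 'orientation': array([-164.4933,   -0.707 ,  -60.9161]), 'joint_pos': array([ 45.1943,   4.3698, -33.3505,   8.0275, -37.8094,  68.2639]), 'force': array([-0.2862,  0.1508, -0.1659]), 'opening': np.float64(0.0877)}
shift [ 0.0779 -1.4908 -0.2078] turn [-0.0149  0.0405 -0.035 ]
```

>>> {"name": "send_rows", "arguments": {
  "commands": [
    [0, [0, -0.04, 0.08], [0, 0, 0]],
    [0, [0.008, -0.12, 0.04], [-0.0015, 0.004, -0.0035]],
    [0, [0.008, -0.15, 0], [-0.0015, 0.004, -0.0035]],
    [0, [0.008, -0.17, 0], [-0.0015, 0.004, -0.0035]],
    [0, [0.008, -0.17, 0], [-0.0015, 0.004, -0.0035]],
    [0, [0.008, -0.17, 0], [-0.0015, 0.004, -0.0035]],
    [0, [0.008, -0.17, -0.04], [-0.0015, 0.004, -0.0035]],
    [0, [0.008, -0.17, -0.08], [-0.0015, 0.004, -0.0035]],
    [0, [0.008, -0.17, -0.08], [-0.0015, 0.004, -0.0035]],
    [0, [0.008, -0.12, -0.06], [-0.0015, 0.004, -0.0035]],
    [0, [0, -0.03, 0], [0, 0, 0]],
    [0, [0, 0, 0], [0, 0, 0]]
  ]
}}

```text
clock: 11.15
tool_pos: [0.5409, -0.1682, 0.1244]
orientation: [-179.5, 0.3, -72.5]
force: [0.3, 1.4, 0.5]
opening: 0.0878
```

```bash
python3 - <<'E'
from goal import *
down([.547,-.157,.045],-73.5)
s=look("wrist","5");print(np.round(meas(s,world(s),"orange",.034,(0,0,640,480)),4))
E
```

```text
{'clock': np.float64(11.15), 'tool_pos': array([ 0.5409, -0.1682,  0.1244]), 'orientation': array([-179.5127,    0.2829,  -72.5492]), 'joint_pos': array([  2.2309,  15.3525, -21.0628,  -0.5008, -53.1898, 105.5173]), 'force': array([0.3432, 1.3692, 0.495 ]), 'opening': np.float64(0.0878)}
shift [ 0.0243  0.0449 -0.3174] turn [-0.0011  0.0011 -0.0026]
[ 5.46400e-01 -1.55500e-01  1.02573e+02  5.30507e+01  1.65495e+01
  3.42000e-02]
```

View pics/wrist5.png

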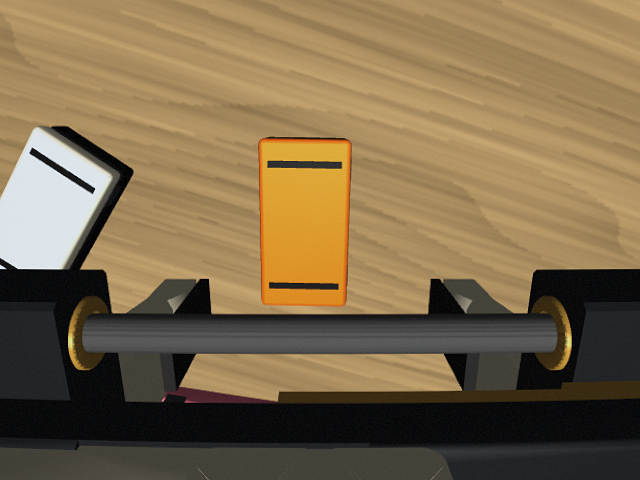

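>>> {"name": "send_rows", "arguments": {
  "commands": [
    [0, [0.024, 0.045, -0.03], [-0.001, 0.001, -0.0026]],
    [0, [0, 0, -0.1], [0, 0, 0]],
    [0, [0, 0, -0.1], [0, 0, 0]],
    [0, [0, 0, -0.06], [0, 0, 0]],
    [0, [0, 0, 0], [0, 0, 0]]
  ]
}}

```text
clock: 11.7
tool_pos: [0.5489, -0.1502, 0.053]
orientation: [-179.5, -0.0, -73.1]
force: [-0.3, 0.9, -0.7]
opening: 0.0877
```

```bash
python3 - <<'E'
from goal import *
down([.547,-.1567,.004],-73.4)
E
```

```text
{'clock': np.float64(11.7), 'tool_pos': array([ 0.5489, -0.1502,  0.053 ]), 'orientation': array([-1.795215e+02, -3.850000e-02, -7.314250e+01]), 'joint_pos': array([ 4.341700e+00,  2.034260e+01, -2.533090e+01, -9.550000e-02,
       -4.385110e+01,  1.025845e+02]), 'force': array([-0.2568,  0.8816, -0.7239]), 'opening': np.float64(0.0877)}
shift [-0.0077 -0.0259 -0.1959] turn [-0.0003  0.0013 -0.0007]
```

>>> {"name": "send_rows", "arguments": {
  "commands": [
    [0, [-0.01, -0.025, -0.06], [-0.0003, 0.0013, -0.0007]],
    [0, [-0.003, -0.003, -0.07], [0, 0, 0]],
    [0, [-0.003, 0, -0.05], [0, 0, 0]],
    [0, [0, 0, 0], [0, 0, 0]]
  ]
}}

```text
clock: 12.1
tool_pos: [0.547, -0.1553, 0.0092]
orientation: [-179.7, -0.1, -73.2]
force: [0.2, 0.8, -0.4]
opening: 0.0877
```

```bash
python3 - <<'E'
from goal import *
down([.547,-.1567,.004],-73.4)
E
```

```text
{'clock': np.float64(12.1), 'tool_pos': array([ 0.547 , -0.1553,  0.0092]), 'orientation': array([-1.797173e+02, -1.018000e-01, -7.316710e+01]), 'joint_pos': array([ 3.892300e+00,  2.385460e+01, -2.745570e+01,  5.780000e-02,
       -3.839140e+01,  1.028956e+02]), 'force': array([ 0.1769,  0.8243, -0.3698]), 'opening': np.float64(0.0877)}
shift [-0.0001 -0.0057 -0.0209] turn [ 0.      0.0008 -0.0006]
```

>>> {"name": "send_rows", "arguments": {
  "commands": [
    [0, [-0.001, -0.006, -0.02], [0, 0.0008, -0.0006]],
    [0.5, [0, 0, -0.003], [0, 0, 0]],
    [1, [0, 0, 0], [0, 0, 0]],
    [1, [0, 0, 0], [0, 0, 0]],
    [1, [0, 0, 0], [0, 0, 0]],
    [1, [0, 0, 0], [0, 0, 0]],
    [1, [0, 0, 0], [0, 0, 0]],
    [1, [0, 0, 0], [0, 0, 0]]
  ]
}}

```text
clock: 12.9
tool_pos: [0.5483, -0.1569, 0.0055]
orientation: [-179.8, -0.1, -73.4]
force: [-0.5, 0.0, -0.8]
opening: 0.0539
```

```bash
python3 - <<'E'
from goal import *
st()
E
```

```text
{'clock': np.float64(12.9), 'tool_pos': array([ 0.5483, -0.1569,  0.0055]), 'orientation': array([-1.798221e+02, -6.800000e-02, -7.339390e+01]), 'joint_pos': array([ 3.707200e+00,  2.433540e+01, -2.729590e+01,  4.300000e-02,
       -3.818010e+01,  1.028653e+02]), 'force': array([-0.5462,  0.019 , -0.8357]), 'opening': np.float64(0.0539)}
```

>>> {"name": "send_rows", "arguments": {
  "commands": [
    [1, [0, 0, 0.05], [0, 0, 0]],
    [1, [0, 0, 0.1], [0, 0, 0]],
    [1, [0, 0, 0.15], [0, 0, 0]],
    [1, [0, 0, 0.17], [0, 0, 0]],
    [1, [0, 0.04, 0.17], [0, 0, 0]],
    [1, [0, 0.08, 0.17], [0, 0, 0]],
    [1, [0, 0.1, 0.05], [0, 0, 0]]
  ]
}}

```text
clock: 13.6
tool_pos: [0.5428, -0.103, 0.2304]
orientation: [179.8, 0.0, -73.6]
force: [0.8, 0.4, -1.9]
opening: 0.0536
```

```bash
cat >> goal.py <<'E'
ORANGE=dict(case_p0=np.array([.5472,-.1567,0]),case_yaw=16.6,tool_p0=[.5483,-.1569,.0055],tool_rpy=[-179.82,-.07,-73.39])
E
python3 - <<'E'
from goal import *
goal(**ORANGE,off=[.065,0,.1])
E
```

```text
{'clock': np.float64(13.6), 'tool_pos': array([ 0.5428, -0.103 ,  0.2304]), 'orientation': array([ 1.797785e+02,  2.670000e-02, -7.362690e+01]), 'joint_pos': array([ 9.56490e+00,  9.01750e+00, -1.44428e+01, -3.00000e-04,
       -6.67629e+01,  9.68083e+01]), 'force': array([ 0.7932,  0.3825, -1.853 ]), 'opening': np.float64(0.0536)}
goal [0.5296 0.2162 0.153 ] shift units [-0.0528  1.2771 -0.3095] turn units [ 0.0164 -0.0396  0.0354]
case now in seat mm [ -55.6 -284.9  212.5] rot err deg in seat axes [  1.54 -15.33  12.78]
```

>>> {"name": "send_rows", "arguments": {
  "commands": [
    [1, [-0.005, 0.14, 0], [0.0016, -0.004, 0.0036]],
    [1, [-0.005, 0.15, 0], [0.0016, -0.004, 0.0036]],
    [1, [-0.005, 0.15, 0], [0.0016, -0.004, 0.0036]],
    [1, [-0.005, 0.15, 0], [0.0016, -0.004, 0.0036]],
    [1, [-0.005, 0.15, 0], [0.0016, -0.004, 0.0036]],
    [1, [-0.005, 0.15, 0], [0.0016, -0.004, 0.0036]],
    [1, [-0.005, 0.15, 0], [0.0016, -0.004, 0.0036]],
    [1, [-0.005, 0.13, 0], [0.0016, -0.004, 0.0036]],
    [1, [-0.005, 0.08, -0.05], [0.0016, -0.004, 0.0036]],
    [1, [-0.005, 0.04, -0.05], [0.0016, -0.004, 0.0036]],
    [1, [0, 0, -0.05], [0, 0, 0]],
    [1, [0, 0, 0], [0, 0, 0]]
  ]
}}

```text
clock: 14.8
tool_pos: [0.5258, 0.2337, 0.2088]
orientation: [-163.1, -0.2, -59.9]
force: [0.6, 0.2, -2.5]
opening: 0.0541
```

```bash
python3 - <<'E'
from goal import *
goal(**ORANGE,off=[.062,0,.06])
E
```

```text
{'clock': np.float64(14.8), 'tool_pos': array([0.5258, 0.2337, 0.2088]), 'orientation': array([-163.1298,   -0.1703,  -59.9011]), 'joint_pos': array([ 46.7212,   2.1106, -30.5752,   7.4501, -41.397 ,  68.4992]), 'force': array([ 0.6102,  0.2408, -2.5184]), 'opening': np.float64(0.0541)}
goal [0.5361 0.2199 0.1136] shift units [ 0.0411 -0.0552 -0.3809] turn units [-0.0021  0.0042 -0.0025]
case now in seat mm [ 84.7  17.1 152.5] rot err deg in seat axes [-0.15  1.69 -0.9 ]
```

>>> {"name": "send_rows", "arguments": {
  "commands": [
    [1, [0.02, -0.03, -0.08], [-0.001, 0.002, -0.0012]],
    [1, [0.015, -0.02, -0.08], [-0.001, 0.002, -0.0012]],
    [1, [0.005, 0, -0.08], [0, 0, 0]],
    [1, [0, 0, -0.04], [0, 0, 0]],
    [1, [0, 0, 0], [0, 0, 0]]
  ]
}}

```text
clock: 15.3
tool_pos: [0.5375, 0.2184, 0.1364]
orientation: [-164.8, -0.1, -61.0]
force: [0.1, -0.9, -2.9]
opening: 0.0535
```

```bash
python3 - <<'E'
from goal import *
goal(**ORANGE,off=[.062,0,.048])
E
```

```text
{'clock': np.float64(15.3), 'tool_pos': array([0.5375, 0.2184, 0.1364]), 'orientation': array([-1.648408e+02, -7.230000e-02, -6.100980e+01]), 'joint_pos': array([ 44.0146,   7.9437, -34.2148,   7.1965, -33.4033,  69.4763]), 'force': array([ 0.0559, -0.9219, -2.8909]), 'opening': np.float64(0.0535)}
goal [0.5388 0.2214 0.102 ] shift units [ 0.0053  0.0118 -0.1376] turn units [ 0.     -0.      0.0006]
case now in seat mm [68.4 -1.9 81.9] rot err deg in seat axes [ 0.05 -0.02  0.19]
```

>>> {"name": "send_rows", "arguments": {
  "commands": [
    [1, [0, 0.008, -0.05], [0, 0, 0.0006]],
    [1, [0, 0.004, -0.05], [0, 0, 0]],
    [1, [0, 0, -0.02], [0, 0, 0]],
    [1, [0, 0, 0], [0, 0, 0]]
  ]
}}

```text
clock: 15.7
tool_pos: [0.5393, 0.2211, 0.1068]
orientation: [-164.8, -0.1, -60.9]
force: [1.1, 0.5, -1.7]
opening: 0.0537
```

```bash
python3 - <<'E'
from goal import *
goal(**ORANGE,off=[.057,0,.04])
E
```

```text
{'clock': np.float64(15.7), 'tool_pos': array([0.5393, 0.2211, 0.1068]), 'orientation': array([-1.648014e+02, -1.131000e-01, -6.087420e+01]), 'joint_pos': array([ 44.047 ,  10.3612, -36.4198,   8.2789, -28.7902,  68.3391]), 'force': array([ 1.0664,  0.4904, -1.7094]), 'opening': np.float64(0.0537)}
goal [0.5364 0.22   0.093 ] shift units [-0.0118 -0.0043 -0.0555] turn units [0.0001 0.0001 0.0002]
case now in seat mm [63.6 -0.5 52.6] rot err deg in seat axes [0.06 0.02 0.05]
```

>>> {"name": "send_rows", "arguments": {
  "commands": [
    [1, [-0.006, -0.002, -0.03], [0, 0, 0]],
    [1, [-0.005, -0.002, -0.022], [0, 0, 0]],
    [1, [0, 0, 0], [0, 0, 0]]
  ]
}}

```text
clock: 16.0
tool_pos: [0.5372, 0.2205, 0.0946]
orientation: [-164.7, -0.1, -60.9]
force: [0.3, -0.7, -2.1]
opening: 0.054
```

```bash
python3 - <<'E'
from goal import *
goal(**ORANGE,off=[.054,0,.038])
E
```

```text
{'clock': np.float64(16.0), 'tool_pos': array([0.5372, 0.2205, 0.0946]), 'orientation': array([-1.646636e+02, -9.690000e-02, -6.087530e+01]), 'joint_pos': array([ 44.144 ,  11.0842, -37.8902,   9.0415, -26.4981,  67.4116]), 'force': array([ 0.2652, -0.7436, -2.1113]), 'opening': np.float64(0.054)}
goal [0.5343 0.2189 0.0903] shift units [-0.0118 -0.0066 -0.0175] turn units [-0.0001  0.0004  0.0002]
case now in seat mm [58.4 -0.  41.4] rot err deg in seat axes [0.04 0.16 0.06]
```

>>> {"name": "send_rows", "arguments": {
  "commands": [
    [1, [-0.0075, -0.004, -0.006], [0, 0, 0]],
    [1, [-0.0075, -0.004, -0.004], [0, 0.0004, 0]]
  ]
}}

```text
clock: 16.2
tool_pos: [0.5335, 0.2186, 0.0924]
orientation: [-164.8, -0.0, -60.9]
force: [0.1, 0.4, -1.5]
opening: 0.0537
```

```bash
python3 - <<'E'
from goal import *
goal(**ORANGE,off=[.052,0,.038])
E
```

```text
{'clock': np.float64(16.2), 'tool_pos': array([0.5335, 0.2186, 0.0924]), 'orientation': array([-1.64757e+02, -2.43000e-02, -6.08597e+01]), 'joint_pos': array([ 44.2307,  10.9439, -38.4223,   8.9778, -26.1777,  67.3538]), 'force': array([ 0.0602,  0.3882, -1.4664]), 'opening': np.float64(0.0537)}
goal [0.5326 0.2179 0.0897] shift units [-0.0035 -0.0027 -0.0106] turn units [-0.0002  0.0001  0.0001]
case now in seat mm [53.8  0.2 40.3] rot err deg in seat axes [-0.03  0.06  0.06]
```

>>> {"name": "send_rows", "arguments": {
  "commands": [
    [1, [-0.005, -0.003, -0.006], [0, 0, 0]],
    [1, [-0.0025, -0.0015, -0.004], [0, 0, 0]]
  ]
}}

```text
clock: 16.4
tool_pos: [0.5325, 0.2184, 0.091]
orientation: [-164.6, 0.0, -60.8]
force: [2.2, 1.0, -0.4]
opening: 0.0537
```

```bash
python3 - <<'E'
from goal import *
goal(**ORANGE,off=[.052,0,.038])
E
```

```text
{'clock': np.float64(16.4), 'tool_pos': array([0.5325, 0.2184, 0.091 ]), 'orientation': array([-1.645805e+02,  1.090000e-02, -6.082380e+01]), 'joint_pos': array([ 44.2873,  10.9037, -38.8728,   9.2078, -25.5987,  67.0893]), 'force': array([ 2.2247,  0.9936, -0.3619]), 'opening': np.float64(0.0537)}
goal [0.5326 0.2179 0.0897] shift units [ 0.0005 -0.0018 -0.0049] turn units [-0.0005  0.0005  0.    ]
case now in seat mm [52.4  0.5 39.1] rot err deg in seat axes [-0.07  0.24  0.04]
```

>>> {"name": "send_rows", "arguments": {
  "commands": [
    [1, [-0.002, -0.002, -0.006], [-0.0005, 0.0005, 0]],
    [1, [-0.005, -0.003, -0.003], [0, 0, 0]]
  ]
}}

```text
clock: 16.6
tool_pos: [0.5325, 0.2187, 0.0902]
orientation: [-164.6, -0.0, -60.8]
force: [6.2, 0.9, -1.3]
opening: 0.0539
```

```bash
python3 - <<'E'
from goal import *
goal(**ORANGE,off=[.052,0,.038])
look("wrist","6")
E
```

```text
{'clock': np.float64(16.6), 'tool_pos': array([0.5325, 0.2187, 0.0902]), 'orientation': array([-1.645745e+02, -2.820000e-02, -6.076510e+01]), 'joint_pos': array([ 44.3266,  10.9715, -38.9641,   9.3363, -25.4489,  66.9913]), 'force': array([ 6.2337,  0.9038, -1.3189]), 'opening': np.float64(0.0539)}
goal [0.5326 0.2179 0.0897] shift units [ 0.0005 -0.0031 -0.0019] turn units [-0.0004  0.0005 -0.0001]
case now in seat mm [52.4  0.7 38.4] rot err deg in seat axes [-0.05  0.25 -0.03]
```

View pics/wrist6.png

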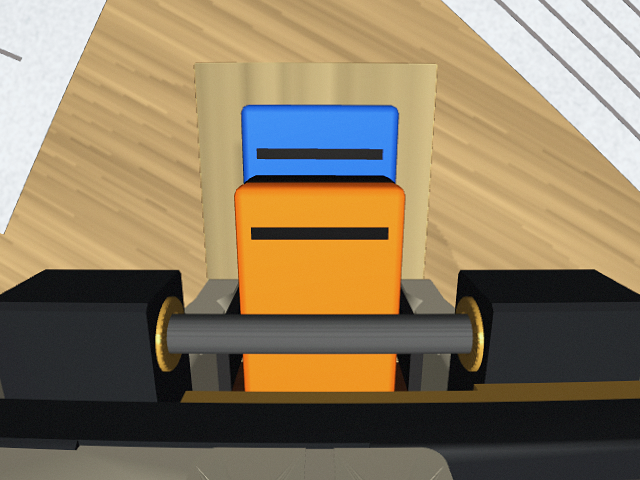

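Orange (centre column 320) is squared over blue (columns 242–398), and the backstop pushes back with 6 N. I'll lower it the last half millimetre and release.

>>> {"name": "send_rows", "arguments": {
  "commands": [
    [1, [-0.001, -0.002, -0.004], [-0.0004, 0.0005, 0]],
    [1, [0, 0, -0.002], [0, 0, 0]],
    [0.5, [0, 0, 0], [0, 0, 0]],
    [0, [0, 0, 0], [0, 0, 0]],
    [0, [0, 0, 0], [0, 0, 0]],
    [0, [0, 0, 0], [0, 0, 0]],
    [0, [-0.01, -0.006, 0.05], [0, 0, 0]],
    [0, [-0.02, -0.012, 0.1], [0, 0, 0]],
    [0, [-0.02, -0.012, 0.1], [0, 0, 0]],
    [0, [-0.02, -0.012, 0.1], [0, 0, 0]],
    [0, [-0.02, -0.012, 0.1], [0, 0, 0]]
  ]
}}

```text
clock: 17.75
tool_pos: [0.5048, 0.2005, 0.1988]
orientation: [-165.6, -0.2, -60.8]
force: [-0.4, -0.5, -0.7]
opening: 0.0876
```

>>> {"name": "send_rows", "arguments": {
  "commands": [
    [0, [0, -0.08, 0.08], [0, 0, 0]],
    [0, [0, -0.15, 0.02], [0, 0, 0]],
    [0, [0, -0.15, 0], [0, 0, 0]],
    [0, [0, -0.15, 0], [0, 0, 0]],
    [0, [0, -0.15, 0], [0, 0, 0]],
    [0, [0, -0.15, 0], [0, 0, 0]],
    [0, [0, -0.15, 0], [0, 0, 0]],
    [0, [0, 0, 0], [0, 0, 0]]
  ]
}}

```text
clock: 18.55
tool_pos: [0.5026, -0.0516, 0.2294]
orientation: [-165.2, -0.2, -60.5]
force: [-1.1, -1.1, -0.2]
opening: 0.0872
```

```bash
python3 - <<'E'
from chk import *
st()
for n in("scene","top"):
    s=look(n,"7"); print(n)
    for c,h in(("orange",72),("blue",38)):
        try: top_on(s,c,h)
        except Exception as e: print(e)
    if n=="scene": cv2.imwrite("pics/scene7c.png",cv2.resize(s["color"][110:260,340:540],None,fx=4,fy=4))
    else: cv2.imwrite("pics/top7c.png",cv2.resize(s["color"][110:260,60:260],None,fx=4,fy=4))
E
```

```text
{'clock': np.float64(18.55), 'tool_pos': array([ 0.5026, -0.0516,  0.2294]), 'orientation': array([-165.2347,   -0.1843,  -60.526 ]), 'joint_pos': array([ 13.2355,  -3.0238, -27.1374,  -4.9886, -51.7432, 108.8665]), 'force': array([-1.1104, -1.1065, -0.2085]), 'opening': np.float64(0.0872)}
scene
orange rect seat mm [array([53.1, -4.6]), array([ 53.4, 102.2]), np.float64(89.9)] minx [  2.1   2.1 103.8 104.2] z med 70.7
SVD did not converge in Linear Least Squares
blue rect seat mm [array([65.7, -8.9]), array([132.2,  60.9]), np.float64(4.2)] minx [  0.9   5.2 129.5 130. ] z med 36.5
  tilt deg [0.15 0.44]
top
orange rect seat mm [array([ 89.1, -26.1]), array([31. ,  9.6]), np.float64(18.2)] minx [ 73.2  73.9 102.3 102.4] z med 71.9
  tilt deg [2.02 1.25]
blue rect seat mm [array([101.1,  -1.7]), array([59.7, 55. ]), np.float64(89.6)] minx [ 73.4  75.2 128.5 128.5] z med 38.3
SVD did not converge in Linear Least Squares
 ** On entry to DLASCL parameter number  4 had an illegal value
 ** On entry to DLASCL parameter number  4 had an illegal value
 ** On entry to DLASCL parameter number  4 had an illegal value
 ** On entry to DLASCL parameter number  4 had an illegal value
```

View pics/scene7c.png

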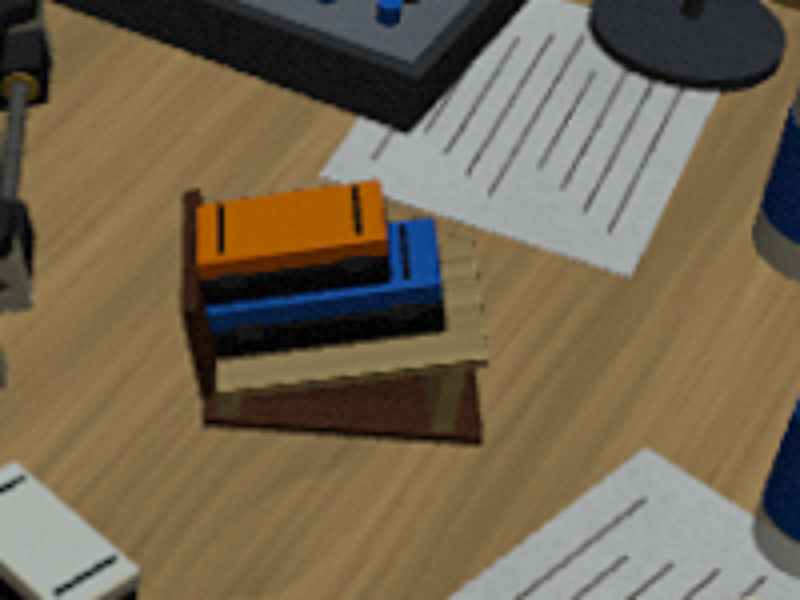

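View pics/top7c.png

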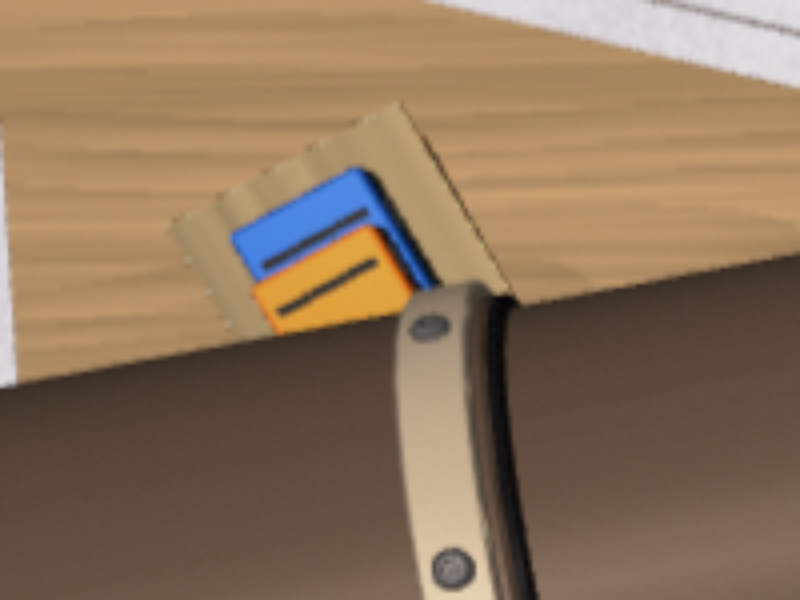

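The scene view shows both cases stacked flat against the backstop (orange at (325,215) and blue at (440,320) in the 4x crop). The forearm hides part of the top view, so I'll move clear and recheck the centring.

>>> {"name": "send_rows", "arguments": {
  "commands": [
    [0, [0, -0.15, 0], [0, 0, 0]],
    [0, [0, -0.15, 0], [0, 0, 0]],
    [0, [0, -0.15, 0], [0, 0, 0]],
    [0, [0, -0.15, 0], [0, 0, 0]],
    [0, [0, -0.15, 0], [0, 0, 0]],
    [0, [0, -0.15, 0], [0, 0, 0]],
    [0, [0, -0.15, 0], [0, 0, 0]],
    [0, [0, -0.1, 0], [0, 0, 0]],
    [0, [0, 0, 0], [0, 0, 0]]
  ]
}}

```text
clock: 19.55
tool_pos: [0.5055, -0.3354, 0.2274]
orientation: [-165.3, -0.0, -59.4]
force: [0.5, 0.2, -0.3]
opening: 0.0876
```

```bash
sed -i 's/Z=L\[m>0\];/Z=L[m>0]; Z=Z[np.isfinite(Z).all(1)];/' chk.py; python3 - <<'E'
from chk import *
st()
for n in("top",):
    s=look(n,"8"); print(n)
    for c,h in(("orange",72),("blue",38)): top_on(s,c,h)
    cv2.imwrite("pics/top8c.png",cv2.resize(s["color"][110:260,60:310],None,fx=3,fy=3))
E
```

```text
{'clock': np.float64(19.55), 'tool_pos': array([ 0.5055, -0.3354,  0.2274]), 'orientation': array([-1.652786e+02, -1.140000e-02, -5.935490e+01]), 'joint_pos': array([-23.2109,  11.2622,  -8.1318, -13.3766, -62.4394, 149.2206]), 'force': array([ 0.4758,  0.1539, -0.3392]), 'opening': np.float64(0.0876)}
top
orange rect seat mm [array([51.1, -1.4]), array([ 53.1, 102.5]), np.float64(89.9)] minx [-1.000e-01  2.000e-01  1.015e+02  1.024e+02] z med 71.9
  tilt deg [-0.29  0.39]
blue rect seat mm [array([64.6, -1.6]), array([ 59.4, 127.8]), np.float64(89.9)] minx [  0.6   4.2 128.4 128.5] z med 38.1
  tilt deg [0.33 0.46]
```

View pics/top8c.png

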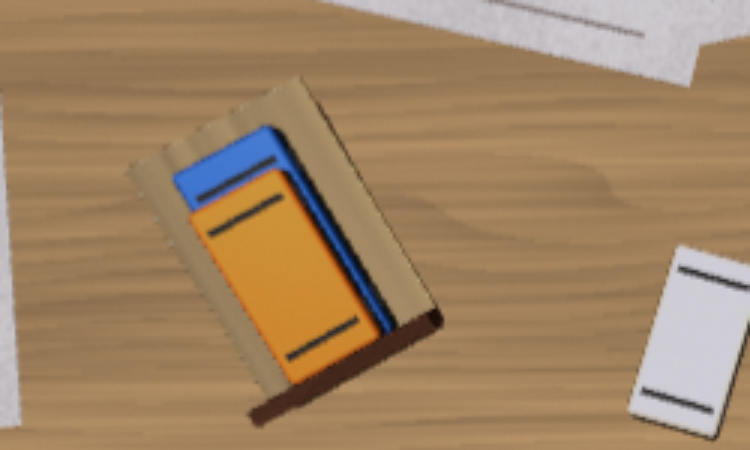

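```bash
python3 -c "
from plant import order
print(order.close_job())"
```

```text
the job is handed in; nothing more can be done
None
```

The blue case is flat on the slope and the orange case is flat on top of it. Both are lengthways, lids up, with their low ends against the backstop. The white case, the pink and turquoise ones and everything else were not touched. I handed in at about 19.6 s of the 51 s allowed, with the gripper open and well clear.

- **Seating:** in the last top view the lids lie 38.1 mm (blue) and 71.9 mm (orange) above the slope. Their tilt is under 0.5° and they are square to the slope within about 0.1°. The low ends are within about 1 mm of the backstop, and the backstop pushed back with about 6 N while I seated the orange case.
- **Centring:** both cases sit about 3 mm off mid-width, towards the robot's right. I left that rather than risk disturbing the stack. For the orange case, the top and scene views agree once each is compared with its own stand measurement.
- **Checks that disagreed:** the scene camera put the blue case nearly 9 mm off centre. I discounted that because the orange case hid part of its lid from that camera. An earlier tilt fit failed on missing depth readings and worked once those were removed.
- **Force:** the highest reading was about 39 N at the wrist, when the blue case first touched the slope. The wrist limit is 120 N.

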